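Hang the rinsed forearm guard over the drying rail

TASK

Pick the longer of the two black arched guards, the forearm guard, off the slatted shelf and hang it astride the drying rail to drip: bar lengthwise inside the arch, roughly midway between the posts. Lower it until the arch rests on the bar before you let go, rather than dropping it. Leave the shorter guard standing where it is.

Things in the scene. Friction and masses are not known exactly. Their poses are not given: they have to be found in the camera images.
- forearm_guard: Longer guard: stiff black half-tube, an upside-down U, 160 mm long (x), 60 wide (y), 70 high, wall 4, 140 g. Flanks straight for 40 mm, then a half-round arch; open below and at the ends. Stands on its long edges across the slats of a shelf 50 mm high. Origin: centre of its underside, level with the lower edges, z up; crown's underside 66 mm above. Grip across the flanks at mid-length.
- elbow_guard: The shorter guard: same cross-section and material but only 90 mm long (its x), about 80 g, standing beside the other on the shelf; either may be in either place. Origin: centre of its underside; z up. Leave it alone.
- rail: Fixed drying rail: a level round steel bar, 16 mm thick, along its x, on two posts 340 mm apart (18 mm thick, no higher than the bar's top). Origin: on the table below the middle of the bar, z up. Bar's axis 142 mm, its top 150 mm above the origin. A hung guard lies lengthwise along the bar, either way round, its lower edges 84 mm above the table.

How it is judged (in metres and radians):
On the way:
1. the forearm guard, still held in the gripper, is lowered astride the bar to within 15 mm of resting on it (contact force between the fingers and forearm_guard above 1 N and z of forearm_guard in the frame of rail between 0.065 and 0.099 m and y of forearm_guard in the frame of rail between -0.025 and 0.025 m and x of forearm_guard in the frame of rail between -0.08 and 0.08 m), for 0.1 s.
At the end, for the whole second after the job is handed in: The forearm guard hangs at rest astride the bar: its origin within 50 mm of the bar's middle along it, 25 mm across it, and 72 to 96 mm above the rail's origin; tilted under 17 degrees and within 17 degrees of the bar's direction. The elbow guard is within 25 mm of where it stood (x of forearm_guard in the frame of rail between -0.05 and 0.05 m and y of forearm_guard in the frame of rail between -0.025 and 0.025 m and z of forearm_guard in the frame of rail between 0.072 and 0.096 m and angle between forearm_guard's own z axis and vertical below 0.3 rad and angle between the x axis of forearm_guard and the x axis of rail, either way round below 0.3 rad and contact force between forearm_guard and rail above 0.3 N and linear speed of forearm_guard below 0.03 m/s and angular speed of forearm_guard below 0.5 rad/s and distance of elbow_guard from where it was at the start of the episode below 0.025 m); the robot touches nothing.
It fails at once if the shorter guard is moved by more than 25 mm (distance of elbow_guard from where it was at the start of the episode above 0.025 m).
It also fails if it takes over 43 s, if anything falls off the work surface, if the arm or the gripper's body presses on something with over 40 N, if the wrist force passes 120 N, or if a joint passes its speed limit or range.

ROBOT

A 6-joint arm with a two-finger parallel gripper is mounted at the origin on the work surface. World frame = base frame: x ahead of the robot, y to its left, z up, the work surface at z = 0. Lengths are in m, angles in degrees, forces in N, time in s.
With the tool pointing down it reaches from about 0.3 to 0.75 m from the base axis. Payload 8.5 kg.
Tool frame: the origin (TCP) lies midway between the tips of the shut fingers; the grasp point (between the pads) lies 19 mm behind it (env.tcp_to_grasp is the z of the grasp point in the tool frame, in m); z points along the fingers, y is the line along which they close (so a half turn about z gives the same grasp; the last joint's range is limited). The gripper opens to 85 mm and grips with 20 to 120 N. Pads are 22 mm wide; open, the fingers measure 114 mm over their backs; the gripper's body (76 mm by 85 mm) begins 54 mm behind the grasp point. The pads swing forward as they close: fully open they stand 13 mm farther back than shut.
Start: joints at [57.852, 21.807, 74.336, -0, 83.858, -12.336], TCP at [0.186, 0.517, 0.231] pointing down, gripper open.
Joint ranges: [-178.18, 178.18], [-50.72, 133.34], [12.68, 142.11], [-81.47, 261.47], [9.98, 163.14], [-165.26, 165.26]. Speed limits (degrees/s): [136.94, 136.94, 180, 180, 180, 180].

INTERFACE

Orientations are given as a 3x3 rotation matrix whose columns are the frame's x, y, z axes.
In Python, from rig import env, imaging, job, models gives the robot as it stands. The module is installed in compiled form; this text tells all that it offers.
- The arm moves only by the tool jog_arm, never from a script. Its argument "plan" is text: rows parted by semicolons, each of 7 numbers parted by spaces: the turn, a rotation vector about the tool's x, y, z in degrees, then the shift along the tool's x, y, z in cm, then the closure in counts, from 0 (fully open) to 255 (shut). In form: rx ry rz x y z claw; .... A call has 1 to 10 rows; each row shifts and turns the commanded pose from where the row before left it, along the tool's axes as they then stand; what a row does not reach is not made up. A row lasts 1/12 s, in which the tool goes at most 41.7 mm and 7.16 degrees, less where a joint would pass 70% of its speed; a pose out of reach is approached as far as the arm can. A call with a gripper value outside its range is refused whole. The fingers move at their own pace and stop on an object; "grip_force" is the grip in N (left out, the last holds). Time passes only in rows, so rows that do not move let the fingers close. It gives the time, the measured TCP pose, the force, the opening and the grip force at its end, in the units of the state.
- env.observe(): the state, without advancing time (a new reading comes with each control period).
- imaging.get_image(name): name is "scene" or "top" or "wrist"; returns a dict with "pixels" (480x640x3 uint8, red, green, blue), "depth" (480x640 float32, m along the optical axis (not along the pixel's ray), 0 where there is no reading), "fov_y" (degrees; the focal length in pixels is half the picture's height over the tangent of half this angle, whatever the lens; pixels are square), "cx", "cy" (the principal point, pixels), "distortion" ([k1, k2, p1, p2, k3] as OpenCV has them; the pictures are not rectified), "world_from_camera" (4x4, takes a point from camera to world coordinates). Camera axes: x right, y down, z forward; pixel columns grow to the right and rows downward; lengths in m; the calibration is good to about 2 mm. A picture is of the moment at which its call begins.
- job.close_job(): hands the job in; it is judged then, once.
Trained networks look in the newest picture that a camera, given by its name, has taken for a name from the list of things; names that differ only in an ending like _2 or _b are one class to them, and where a whole thing is asked for, a point or a joint stands for the part that bears it (a point fixed in the world has none). Each returns a list of dicts, best first, with "confidence" (0 to 1); they miss things now and then, are a little off and sometimes report something else, mostly with a low value. They report only what shows in the picture. A call takes as long as a camera call.
- models.outline_of(camera, query): "region" (480x640 bool, what is visible of it) and "bbox" ([centre column, centre row, width, height] in pixels, round what is visible of it).
- models.tip_of(camera, query): "at" ([column, row] in pixels: a listed point, or the origin of a listed thing).
The state is a dict: "time_s": time; "q": joint angles; "qvel": joint speeds; "joint_efforts": joint torques, N m; "position": TCP position; "tool_rot": TCP orientation; "ft_force": force on the tool from outside, world axes, zero at the start; "wrist_torque": the same for the moment, N m; "grip_width": finger opening in m; "gripper_force": force on a finger pad.
Only numpy, scipy, OpenCV 4.12 (cv2) and the standard library are available. Lean on these libraries where they do the work, as an engineer would, in place of code of your own. Each camera call takes 0.05 s, during which the arm holds its last target. There are 200 camera calls.

## Working session

There is one attempt and no reset: what is moved stays moved. The work goes in short steps, Python scripts to look and compute and a tool call to move; the robot and the scene stay as the last step left them, time stands still between calls to the robot, and variables do not carry over. Pictures are saved under pics/ and viewed, at most 10 in all, crops included, and the job is handed in when it is done.

Besides the shell and the picture viewer there is one more tool, called after "Request:" as a command line: name --argument value ..., lists and objects as JSON in quotes. jog_arm: Moves the arm, as the interface text tells. Its arguments: {"type":"object","properties":{"plan":{"type":"string"},"grip_force":{"type":"number"}},"required":["plan"]}

```bash
mkdir -p pics
cat > h.py <<'E'
import numpy as np, cv2
from rig import env, imaging, job, models
def cloud(im, mask=None):
    d=im["depth"]; f=240/np.tan(np.radians(im["fov_y"])/2)
    m=(d>0) if mask is None else (mask&(d>0))
    v,u=np.nonzero(m)
    K=np.array([[f,0,im["cx"]],[0,f,im["cy"]],[0,0,1]])
    n=cv2.undistortPoints(np.c_[u,v].astype(float)[:,None],K,np.array(im["distortion"],float))[:,0]
    z=d[v,u]; P=np.c_[n*z[:,None],z]; T=im["world_from_camera"]
    return P@T[:3,:3].T+T[:3,3]
E
python3 - <<'E'
from h import *
ims=[]
for c in ("top","scene"):
    im=imaging.get_image(c); ims.append(im["pixels"])
    for q in ("forearm_guard","elbow_guard","rail"):
        for o in models.outline_of(c,q)[:3]:
            P=cloud(im,o["region"])
            print(c,q,round(o["confidence"],2),np.round(o["bbox"]),len(P))
            if len(P): print(np.round(np.percentile(P,[2,50,98],axis=0),3).tolist())
for n,p in zip("ts",ims): cv2.imwrite(f"pics/{n}.png",p[:,:,::-1])
s=env.observe(); print(s["position"],s["tool_rot"],s["grip_width"],env.tcp_to_grasp,s["time_s"])
E
```

```text
top forearm_guard 0.96 [468. 233.  51. 104.] 4675
[[0.445, -0.241, 0.05], [0.521, -0.183, 0.114], [0.598, -0.164, 0.122]]
top elbow_guard 0.7 [368. 213.  49.  62.] 2331
[[0.512, -0.064, 0.063], [0.555, -0.03, 0.116], [0.6, -0.0, 0.122]]
top rail 0.9 [191. 281.  72. 239.] 4387
[[0.286, 0.216, 0.0], [0.46, 0.268, 0.145], [0.641, 0.315, 0.151]]
scene forearm_guard 0.79 [151. 216.  88. 118.] 5799
[[0.444, -0.224, 0.049], [0.539, -0.178, 0.109], [0.601, -0.165, 0.121]]
scene elbow_guard 0.98 [256. 242.  53.  86.] 2831
[[0.513, -0.064, 0.054], [0.566, -0.031, 0.114], [0.606, -0.0, 0.121]]
scene rail 0.75 [481. 225. 111. 262.] 5950
[[0.288, 0.226, 0.004], [0.582, 0.275, 0.102], [0.647, 0.324, 0.15]]
[0.18639373 0.51740177 0.23124323] [[-9.40802243e-01  3.38955944e-01 -8.42749998e-05]
 [ 3.38955954e-01  9.40802230e-01 -1.57567446e-04]
 [ 2.58776852e-05 -1.76805320e-04 -9.99999984e-01]] 0.08524860810128009 -0.0187 0.4
```

View pics/t.png

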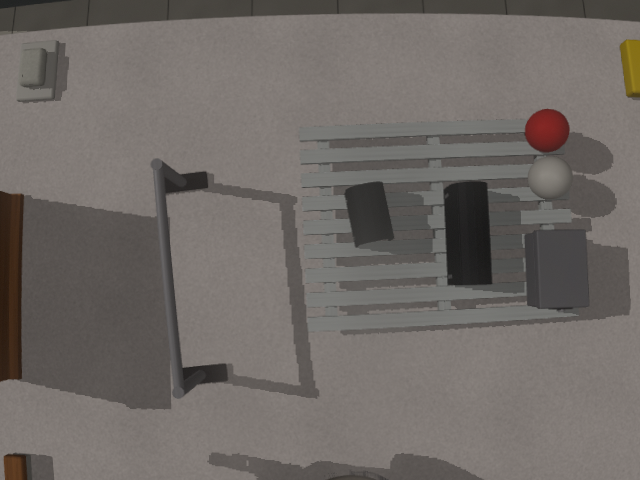

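View pics/s.png

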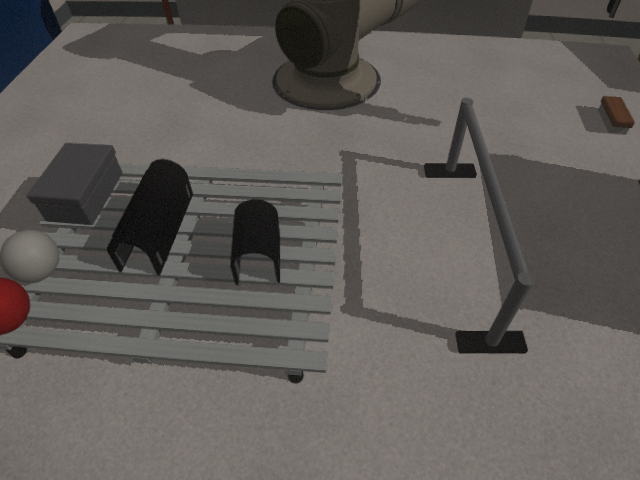

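The top view shows the long guard at (468,233), the short one at (368,213), a grey box at (557,268), and the bar running from (158,163) to (180,392). The scene view agrees. Next I'll fit the axes.

```bash
cat >> h.py <<'E'
from scipy.optimize import least_squares
def fitcyl(P,r,zc,axis_guess=0):
    # level cylinder: y=y0+tan*x offset, radius r, axis height free
    c=P.mean(0)
    def res(p):
        a=p[1]; n=np.array([-np.sin(a),np.cos(a)])
        lat=(P[:,:2]-c[:2])@n-p[0]
        return np.hypot(lat,P[:,2]-p[2])-r
    s=least_squares(res,[0,axis_guess,zc],loss="soft_l1",f_scale=.002)
    a=s.x[1]; d=np.array([np.cos(a),np.sin(a)]); n=np.array([-d[1],d[0]])
    t=(P[:,:2]-c[:2])@d; lo,hi=np.percentile(t,[.5,99.5])
    ctr=c[:2]+n*s.x[0]+d*(lo+hi)/2
    return ctr,np.degrees(a),s.x[2],hi-lo,np.median(abs(res(s.x)))
E
python3 - <<'E'
from h import *
G={"forearm_guard":[],"elbow_guard":[],"rail":[]}
for c in ("top","scene"):
    im=imaging.get_image(c)
    A=cloud(im)
    for q in G:
        o=models.outline_of(c,q)[0]
        P=cloud(im,cv2.erode(o["region"].astype(np.uint8),np.ones((2,2)))>0); 
        P=P[P[:,2]>(.137 if q=="rail" else .095)]
        if q!="rail":P=P[P[:,2]<.13]
        G[q].append(P)
        print(c,q,fitcyl(P,.008 if q=="rail" else .03,.142 if q=="rail" else .09))
    B=A[(A[:,0]>.40)&(A[:,0]<.64)&(A[:,1]<-.215)&(A[:,1]>-.4)&(A[:,2]>.06)]
    print(c,"box",np.round(np.percentile(B,[1,50,99],axis=0),3).tolist())
    for x in np.arange(.4,.64,.03):
        b=B[abs(B[:,0]-x)<.015]
        if len(b): print(round(x,2),np.round([b[:,1].max(),b[:,2].max()],3),end=" ")
for q in G: print(q,fitcyl(np.vstack(G[q]),.008 if q=="rail" else .03,.142 if q=="rail" else .09))
E
```

```text
top forearm_guard (array([ 0.51989658, -0.19484519]), np.float64(0.2206513852781907), np.float64(0.09010786477962715), np.float64(0.1553363636851034), np.float64(0.000779913941376156))
top elbow_guard (array([ 0.55537973, -0.03474854]), np.float64(9.776245077216233), np.float64(0.0900070438385053), np.float64(0.08794848183212434), np.float64(0.0007464686535728418))
top rail (array([0.46223684, 0.27198102]), np.float64(5.496377725413169), np.float64(0.14168112140406922), np.float64(0.3492317383591653), np.float64(0.0007436314522464909))
top box [[0.402, -0.378, 0.064], [0.483, -0.325, 0.109], [0.635, -0.216, 0.12]]
0.4 [-0.296  0.113] 0.43 [-0.215  0.114] 0.46 [-0.215  0.114] 0.49 [-0.215  0.114] 0.52 [-0.215  0.114] 0.55 [-0.215  0.114] 0.58 [-0.215  0.121] 0.61 [-0.215  0.124] scene forearm_guard (array([ 0.52335769, -0.19549078]), np.float64(0.38622439614610715), np.float64(0.09000003296109364), np.float64(0.15778621770243956), np.float64(0.0005615922739617939))
scene elbow_guard (array([ 0.55881346, -0.03571339]), np.float64(10.184552306512023), np.float64(0.08968713999223268), np
[... 323 characters left out ...]

0.4 [-0.295  0.111] 0.43 [-0.217  0.112] 0.46 [-0.215  0.114] 0.49 [-0.215  0.113] 0.52 [-0.215  0.113] 0.55 [-0.215  0.113] 0.58 [-0.215  0.115] 0.61 [-0.215  0.122] forearm_guard (array([ 0.52245017, -0.19516089]), np.float64(0.2580628556833972), np.float64(0.09002572969295893), np.float64(0.15876281319546656), np.float64(0.0006804757741179449))
elbow_guard (array([ 0.55693416, -0.03525799]), np.float64(9.744258098944874), np.float64(0.08981287352983441), np.float64(0.09007873979782804), np.float64(0.0007099287180997935))
rail (array([0.46531286, 0.27188073]), np.float64(5.411504430594611), np.float64(0.14159638854218362), np.float64(0.3518311699431754), np.float64(0.0006614964232652416))
```

Request:
jog_arm --plan "0 0 -6.7 0 0 0 0;0 0 -6.7 0 0 0 0;0 0 -6.7 0 0 0 0;0 0 0 -1.6 -3.4 0 0;0 0 0 -1.6 -3.4 0 0;0 0 0 -1.6 -3.4 0 0;0 0 0 -1.6 -3.4 0 0;0 0 0 -1.6 -3.4 0 0;0 0 0 -1.6 -3.4 0 0;0 0 0 -1.6 -3.4 0 0" --grip_force 40

```text
time_s: 1.63
position: [0.2999, 0.2784, 0.2315]
tool_rot: [[-1.0, -0.005, 0.001], [-0.005, 1.0, 0.0], [-0.001, 0.0, -1.0]]
ft_force: [1.1, 0.2, 0.2]
grip_width: 0.0853
gripper_force: 0.0
```

Request:
jog_arm --plan "0 0 0 -1.6 -3.4 0 0;0 0 0 -1.6 -3.4 0 0;0 0 0 -1.6 -3.4 0 0;0 0 0 -1.6 -3.4 0 0;0 0 0 -1.6 -3.4 0 0;0 0 0 -1.6 -3.4 0 0;0 0 0 -1.6 -3.4 0 0;0 0 0 -1.6 -3.4 0 0;0 0 0 -1.6 -3.4 0 0;0 0 0 -1.6 -3.4 0 0"

```text
time_s: 2.47
position: [0.4617, -0.0612, 0.2315]
tool_rot: [[-1.0, -0.005, 0.0], [-0.005, 1.0, -0.0], [-0.0, -0.0, -1.0]]
ft_force: [0.6, 0.8, 0.3]
grip_width: 0.0855
gripper_force: 0.0
```

Request:
jog_arm --plan "0 0 0 -1.6 -3.4 0 0;0 0 0 -1.6 -3.4 0 0;0 0 0 -1.6 -3.4 0 0;0 0 0 0 0 0 0;0 0 0 0 0 0 0"

```text
time_s: 2.88
position: [0.51, -0.1624, 0.2307]
tool_rot: [[-1.0, -0.003, -0.001], [-0.003, 1.0, 0.001], [0.001, 0.001, -1.0]]
ft_force: [-0.5, 0.7, 0.4]
grip_width: 0.0856
gripper_force: 0.0
```

Request:
jog_arm --plan "0 0 0 -1.2 -3.3 0 0;0 0 0 0 0 2.5 0;0 0 0 0 0 2.5 0;0 0 0 0 0 2.5 0;0 0 0 0 0 0 0;0 0 0 0 0 0 0"

```text
time_s: 3.38
position: [0.5216, -0.1928, 0.1564]
tool_rot: [[-1.0, -0.006, -0.001], [-0.006, 1.0, 0.001], [0.001, 0.001, -1.0]]
ft_force: [-0.4, -0.5, -0.2]
grip_width: 0.0854
gripper_force: 0.0
```

Run:
```python
from h import *
print(env.observe()["position"])
cv2.imwrite("pics/t2.png",imaging.get_image("top")["pixels"][120:340,300:620,::-1].repeat(2,0).repeat(2,1))
```

```text
[ 0.5216283  -0.19282064  0.15644843]
```

View pics/t2.png

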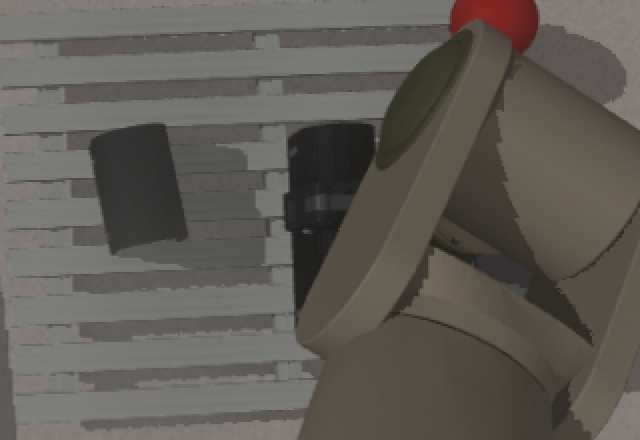

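The cropped top view shows the gripper over the middle of the long guard at crop pixel (325,205), with the short guard untouched at (140,190). Going down 10 cm with a 2 mm sideways trim.

Request:
jog_arm --plan "0 0 0 0 -0.2 2 0;0 0 0 0 0 2 0;0 0 0 0 0 2 0;0 0 0 0 0 2 0;0 0 0 0 0 1.5 0;0 0 0 0 0 0.5 0;0 0 0 0 0 0 0;0 0 0 0 0 0 0"

```text
time_s: 4.1
position: [0.5228, -0.1962, 0.0579]
tool_rot: [[-1.0, -0.005, 0.002], [-0.005, 1.0, -0.001], [-0.002, -0.001, -1.0]]
ft_force: [0.3, 0.2, 0.5]
grip_width: 0.085
gripper_force: 0.0
```

Request:
jog_arm --plan "0 0 0 0 0 0 100;0 0 0 0 0 0 150;0 0 0 0 0 0 200;0 0 0 0 0 0 255;0 0 0 0 0 0 255;0 0 0 0 0 0 255;0 0 0 0 0 0 255;0 0 0 0 0 0 255;0 0 0 0 0 0 255;0 0 0 0 0 0 255" --grip_force 40

```text
time_s: 4.93
position: [0.5225, -0.1962, 0.0578]
tool_rot: [[-1.0, -0.005, 0.002], [-0.005, 1.0, -0.001], [-0.002, -0.001, -1.0]]
ft_force: [-1.5, 1.2, 6.6]
grip_width: 0.0596
gripper_force: 42.5
```

Request:
jog_arm --plan "0 0 0 0 0 -0.5 255;0 0 0 0 0 -1.5 255;0 0 0 0 0 -2.5 255;0 0 0 0 0 -2.5 255;0 0 0 0 0 -2.5 255;0 0 0 0 0 -2.5 255;0 0 0 0 0 -2.5 255;0 0 0 0 0 -1.5 255;0 0 0 0 0 -1 255;0 0 0 0 0 0 255"

```text
time_s: 5.77
position: [0.5225, -0.1962, 0.229]
tool_rot: [[-1.0, -0.005, 0.004], [-0.005, 1.0, -0.002], [-0.004, -0.002, -1.0]]
ft_force: [0.3, -0.1, -1.9]
grip_width: 0.0597
gripper_force: 44.0
```

Run:
```python
from h import *
im=imaging.get_image("scene");print(env.observe()["position"])
for q in("forearm_guard","elbow_guard"):
    o=models.outline_of("scene",q)[0]; P=cloud(im,o["region"]); print(q,o["confidence"],np.round(np.percentile(P,[1,50,99],axis=0),3).tolist())
cv2.imwrite("pics/s2.png",im["pixels"][:,:,::-1])
```

```text
[ 0.52207481 -0.19593848  0.22731044]
forearm_guard 0.7 [[0.444, -0.225, 0.221], [0.571, -0.178, 0.265], [0.602, -0.165, 0.292]]
elbow_guard 0.97 [[0.486, -0.07, 0.043], [0.565, -0.032, 0.114], [0.606, 0.0, 0.121]]
```

View pics/s2.png

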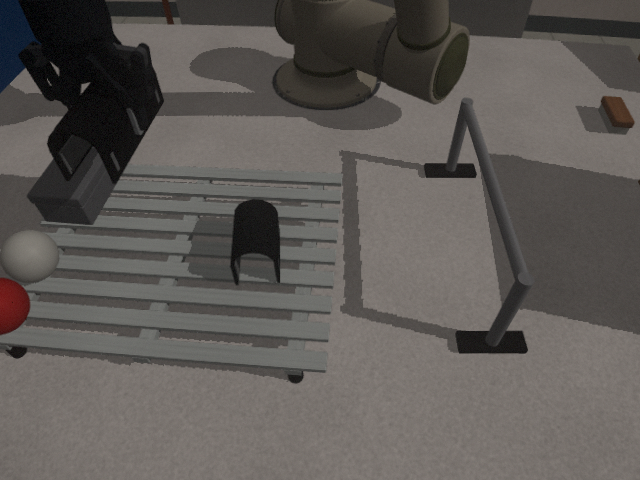

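The scene view shows the long guard held level in the gripper around (105,120), with the short guard unmoved at (256,242).

Request:
jog_arm --plan "0 0 0 0.2 1.5 0 255;0 0 0 0.4 3.4 0 255;0 0 0 0.4 3.6 0 255;0 0 0 0.4 3.6 0 255;0 0 0 0.4 3.6 0 255;0 0 0 0.4 3.6 0 255;0 0 0 0.4 3.6 0 255;0 0 0 0.4 3.6 0 255;0 0 0 0.4 3.6 0 255;0 0 0 0.4 3.6 0 255"

```text
time_s: 6.75
position: [0.4809, 0.1432, 0.2257]
tool_rot: [[-1.0, -0.005, -0.002], [-0.005, 1.0, 0.0], [0.002, 0.0, -1.0]]
ft_force: [0.9, -0.6, -1.3]
grip_width: 0.0599
gripper_force: 44.0
```

Request:
jog_arm --plan "0 0 0 0.4 3.6 0 255;0 0 0 0.4 3.6 0 255;0 0 0 0.4 3.2 0 255;0 0 0 0.3 2.0 0 255;0 0 0 0 0.7 0 255;0 0 -2.6 0 0 0 255;0 0 -2.5 0 0 0 255;0 0 0 0 0 0 255;0 0 0 0 0 0 255;0 0 0 0 0 0 255"

```text
time_s: 7.58
position: [0.4665, 0.2715, 0.2261]
tool_rot: [[-0.996, -0.092, -0.001], [-0.092, 0.996, -0.0], [0.001, -0.0, -1.0]]
ft_force: [-0.5, -0.5, -2.1]
grip_width: 0.0597
gripper_force: 44.0
```

Run:
```python
from h import *
s=env.observe();print(s["position"],s["tool_rot"][:,0])
P=[]
for c in("top","scene"):
    im=imaging.get_image(c)
    for o in models.outline_of(c,"forearm_guard")[:1]:
        p=cloud(im,cv2.erode(o["region"].astype(np.uint8),np.ones((3,3)))>0); print(c,o["confidence"],np.round(np.percentile(p,[1,50,99],axis=0),3).tolist())
    cv2.imwrite(f"pics/{c}3.png",im["pixels"][:,:,::-1])
```

```text
[0.46648827 0.27147067 0.22606074] [-9.95745192e-01 -9.21470280e-02  6.62019749e-04]
top 0.92 [[0.392, 0.235, 0.224], [0.497, 0.249, 0.276], [0.545, 0.285, 0.289]]
```

View pics/scene3.png

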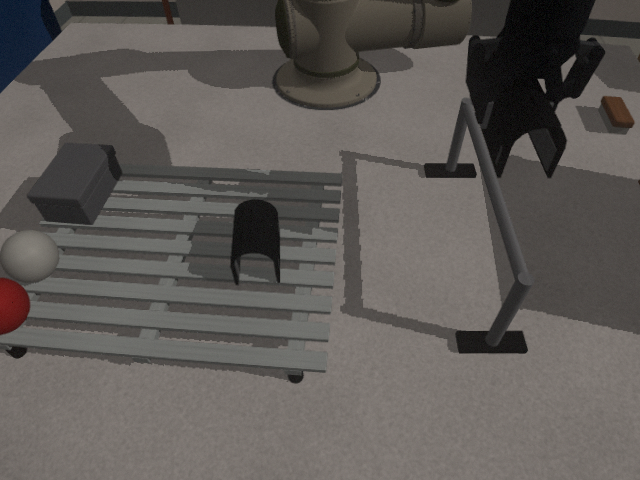

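The scene view shows the guard held above the bar, with its arch end near (530,150) and the bar from (467,105) to (522,280). The apparent sideways offset is probably perspective. I'll check it numerically.

Run:
```python
from h import *
for c in("top","scene"):
    im=imaging.get_image(c); A=cloud(im)
    B=A[(abs(A[:,2]-.26)<.04)&(A[:,0]>.37)&(A[:,0]<.56)&(abs(A[:,1]-.27)<.06)]
    C=B[(abs(B[:,0]-.466)>.03)&(B[:,2]<.292)]  # outside fingers/body
    print(c,len(C),np.round(np.percentile(C,[1,50,99],axis=0),3).tolist())
    for lo,hi in((.38,.43),(.51,.56)):
        D=C[(C[:,0]>lo)&(C[:,0]<hi)]
        if len(D): print(lo,len(D),D[:,0].min(),D[:,0].max(),D[:,1].min(),D[:,1].max(),D[:,2].min(),D[:,2].max())
    D=C[(C[:,2]>.256)]
    if len(D)>100: print(fitcyl(D,.03,.26,.09))
    R=A[(A[:,2]>.138)&(A[:,2]<.155)&(A[:,0]>.25)&(A[:,0]<.68)&(abs(A[:,1]-.272)<.03)]
    print("bar",len(R),fitcyl(R,.008,.142,.09))
```

```text
top 2936 [[0.39, 0.235, 0.221], [0.508, 0.25, 0.277], [0.547, 0.29, 0.289]]
0.38 952 0.38824248056874394 0.42995686758397944 0.23409602677477778 0.2564674184488163 0.22011856777890426 0.2887344869794759
0.51 1395 0.5100035629134951 0.5488420809003866 0.24557264272624393 0.297849649663753 0.2201964365772494 0.29099807325866633
(array([0.46622438, 0.27188931]), np.float64(5.348587670039505), np.float64(0.2580570322206506), np.float64(0.15862047622903896), np.float64(0.0006683088197186847))
bar 1368 (array([0.46294953, 0.27194073]), np.float64(5.461468473551768), np.float64(0.14183521569669677), np.float64(0.35413047283925814), np.float64(0.0007045861431036536))
scene 3860 [[0.402, 0.237, 0.221], [0.525, 0.263, 0.27], [0.549, 0.308, 0.289]]
0.38 273 0.39317135411602944 0.4285877036068253 0.23503547220566381 0.2540340994700696 0.22004075369302067 0.28681468737215504
0.51 2843 0.5100172536460758 0.5500467501957638 0.2445879934747068 0.30954817730570716 0.22002206396023022 0.29030461384851536
(array([0.47156952, 0.27169862]), np.float64(5.192567983424017), np.float64(0.25768119659158445), np.float64(0.15141117281860136), np.float64(0.0005533134236678644))
bar 2655 (array([0.46519363, 0.27155617]), np.float64(5.409517577505348), np.float64(0.1415166197618552), np.float64(0.3526754749068457), np.float64(0.0005184068967186792))
```

Alignment is within 1 mm and 0.3°. The arch has 13.4 cm to descend to contact. I'll drop 12.4 cm, then feel for it.

Request:
jog_arm --plan "0 0 0 0 0 1.5 255;0 0 0 0 0 2 255;0 0 0 0 0 2 255;0 0 0 0 0 2 255;0 0 0 0 0 2 255;0 0 0 0 0 1.5 255;0 0 0 0 0 1 255;0 0 0 0 0 0.4 255;0 0 0 0 0 0 255;0 0 0 0 0 0 255"

```text
time_s: 8.72
position: [0.4671, 0.2719, 0.103]
tool_rot: [[-0.996, -0.094, 0.001], [-0.094, 0.996, 0.0], [-0.001, 0.0, -1.0]]
ft_force: [0.3, 0.1, -2.3]
grip_width: 0.0596
gripper_force: 43.9
```

Request:
jog_arm --plan "0 0 0 0 0 0.2 255;0 0 0 0 0 0.2 255;0 0 0 0 0 0.2 255;0 0 0 0 0 0.1 255;0 0 0 0 0 0 255;0 0 0 0 0 0 255"

```text
time_s: 9.22
position: [0.4667, 0.2718, 0.0954]
tool_rot: [[-0.996, -0.094, 0.0], [-0.094, 0.996, 0.0], [-0.0, 0.0, -1.0]]
ft_force: [-1.0, -0.2, -2.2]
grip_width: 0.0598
gripper_force: 44.0
```

Request:
jog_arm --plan "0 0 0 0 0 0.1 255;0 0 0 0 0 0.1 255;0 0 0 0 0 0 255;0 0 0 0 0 0 255"

```text
time_s: 9.55
position: [0.4666, 0.2718, 0.0932]
tool_rot: [[-0.996, -0.094, -0.0], [-0.094, 0.996, -0.0], [0.0, -0.0, -1.0]]
ft_force: [0.6, 0.3, -2.3]
grip_width: 0.0598
gripper_force: 44.0
```

Request:
jog_arm --plan "0 0 0 0 0 0.1 255;0 0 0 0 0 0 255;0 0 0 0 0 0 255"

```text
time_s: 9.8
position: [0.4666, 0.2718, 0.0923]
tool_rot: [[-0.996, -0.094, -0.0], [-0.094, 0.996, -0.0], [0.0, -0.0, -1.0]]
ft_force: [0.8, -0.9, -2.1]
grip_width: 0.0596
gripper_force: 44.0
```

Request:
jog_arm --plan "0 0 0 0 0 0.1 255;0 0 0 0 0 0 255;0 0 0 0 0 0 255"

```text
time_s: 10.05
position: [0.4668, 0.2719, 0.0915]
tool_rot: [[-0.996, -0.094, 0.0], [-0.094, 0.996, 0.0], [-0.0, 0.0, -1.0]]
ft_force: [-0.7, -0.1, -0.4]
grip_width: 0.0595
gripper_force: 44.2
```

Contact is starting, since the force has risen from -2.2 to -0.4 N. One more small step.

Request:
jog_arm --plan "0 0 0 0 0 0.05 255;0 0 0 0 0 0 255;0 0 0 0 0 0 255"

```text
time_s: 10.3
position: [0.4668, 0.2719, 0.0915]
tool_rot: [[-0.996, -0.094, 0.001], [-0.094, 0.996, 0.0], [-0.001, 0.0, -1.0]]
ft_force: [-2.5, -0.9, 5.5]
grip_width: 0.0594
gripper_force: 44.8
```

It is resting on the bar. Releasing.

Request:
jog_arm --plan "0 0 0 0 0 0 60;0 0 0 0 0 0 45;0 0 0 0 0 0 30;0 0 0 0 0 0 15;0 0 0 0 0 0 0;0 0 0 0 0 0 0;0 0 0 0 0 0 0;0 0 0 0 0 0 0;0 0 0 0 0 0 0;0 0 0 0 0 0 0" --grip_force 20

```text
time_s: 11.13
position: [0.4666, 0.2718, 0.0908]
tool_rot: [[-0.996, -0.094, 0.0], [-0.094, 0.996, -0.0], [-0.0, -0.0, -1.0]]
ft_force: [-0.1, 0.6, -1.0]
grip_width: 0.0854
gripper_force: 0.0
```

Run:
```python
from h import *
s=env.observe();print(s["position"],s["grip_width"],s["gripper_force"])
im=imaging.get_image("scene"); cv2.imwrite("pics/s4.png",im["pixels"][60:300,360:640,::-1].repeat(2,0).repeat(2,1))
```

```text
[0.46663732 0.27183409 0.09082035] 0.08535123647464768 0.0
```

View pics/s4.png

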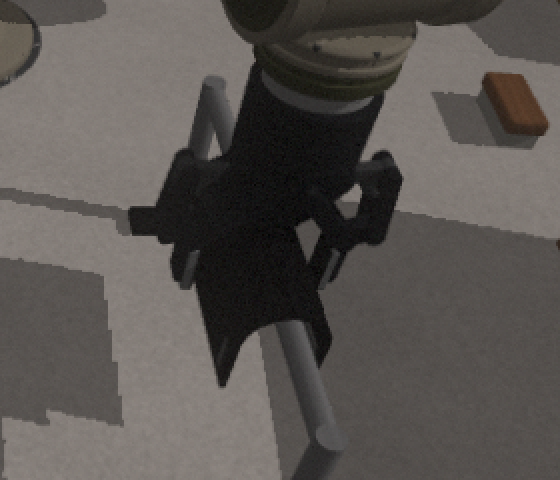

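The crop shows the guard astride the bar at (265,320) with the fingers open on both sides, at (185,270) and (330,265). Its lower edges may be leaning slightly, so I'll measure that before retreating.

```bash
cat > m.py <<'E'
from h import *
print(env.observe()["position"],env.observe()["time_s"])
for c in("top","scene"):
    im=imaging.get_image(c); A=cloud(im)
    C=A[(A[:,2]>.07)&(A[:,2]<.156)&(A[:,0]>.37)&(A[:,0]<.56)&(abs(A[:,1]-.272)<.06)&(abs(A[:,0]-.466)>.03)]
    a=np.radians(5.4);d=np.array([np.cos(a),np.sin(a)]);n=np.array([-d[1],d[0]])
    lat=(C[:,:2]-[.4655,.272])@n; t=(C[:,:2]-[.4655,.272])@d
    m=(C[:,2]>.075)
    print(c,"lat by z",[(z,round(np.percentile(lat[abs(C[:,2]-z)<.005],2),3),round(np.percentile(lat[abs(C[:,2]-z)<.005],98),3)) for z in(.09,.1,.11,.12,.13,.14,.15) if (abs(C[:,2]-z)<.005).sum()>5])
    D=C[(C[:,2]>.13)&(abs(t)<.078)]; print(fitcyl(D,.03,.124,.09), np.percentile(C[:,2],99.5), np.percentile(t[abs(lat)>.012],[1,99]))
E
python3 m.py
```

```text
[0.46664467 0.27183442 0.09082556] 11.1833
top lat by z [(0.09, np.float64(-0.031), np.float64(-0.029)), (0.1, np.float64(-0.032), np.float64(-0.029)), (0.11, np.float64(-0.032), np.float64(-0.029)), (0.12, np.float64(-0.031), np.float64(-0.03)), (0.13, np.float64(-0.031), np.float64(-0.027)), (0.14, np.float64(-0.029), np.float64(-0.007)), (0.15, np.float64(-0.024), np.float64(0.004))]
(array([0.4657941 , 0.27151147]), np.float64(5.340127700273436), np.float64(0.12325377919754568), np.float64(0.15495956956860216), np.float64(0.0007874948210190805)) 0.1546593747445782 [-0.07882205  0.07920009]
scene lat by z [(0.09, np.float64(-0.033), np.float64(-0.028)), (0.1, np.float64(-0.032), np.float64(-0.027)), (0.11, np.float64(-0.032), np.float64(0.028)), (0.12, np.float64(-0.032), np.float64(0.028)), (0.13, np.float64(-0.032), np.float64(0.027)), (0.14, np.float64(-0.029), np.float64(0.024)), (0.15, np.float64(-0.022), np.float64(0.018))]
(array([0.46655691, 0.27088452]), np.float64(5.571146484856302), np.float64(0.12326015888763314), np.float64(0.15335865787872408), np.float64(0.00047182043034930433)) 0.15480993556589492 [-0.0660376   0.08160158]
```

The flanks are vertical and the guard is centred and level. Retreating straight up.

Request:
jog_arm --plan "0 0 0 0 0 -0.5 0;0 0 0 0 0 -1.5 0;0 0 0 0 0 -2 0;0 0 0 0 0 -2 0;0 0 0 0 0 -2 0;0 0 0 0 0 -2 0;0 0 0 0 0 -2 0;0 0 0 0 0 -1 0;0 0 0 0 0 0 0;0 0 0 0 0 0 0"

```text
time_s: 12.12
position: [0.4666, 0.2718, 0.221]
tool_rot: [[-0.996, -0.094, 0.001], [-0.094, 0.996, 0.0], [-0.001, 0.0, -1.0]]
ft_force: [-0.4, -0.1, -0.0]
grip_width: 0.0853
gripper_force: 0.0
```

```bash
python3 m.py; python3 -c "
from h import *
im=imaging.get_image('scene');cv2.imwrite('pics/s5.png',im['pixels'][:,:,::-1])"
```

```text
[0.46657625 0.27182014 0.22099106] 12.1167
top lat by z [(0.09, np.float64(-0.032), np.float64(-0.029)), (0.1, np.float64(-0.031), np.float64(-0.029)), (0.11, np.float64(-0.031), np.float64(-0.029)), (0.12, np.float64(-0.031), np.float64(-0.03)), (0.13, np.float64(-0.031), np.float64(0.029)), (0.14, np.float64(-0.029), np.float64(0.027)), (0.15, np.float64(-0.021), np.float64(0.02))]
(array([0.46561122, 0.27181032]), np.float64(5.213286643298119), np.float64(0.12351849035190375), np.float64(0.15518495165259494), np.float64(0.0007149942525478056)) 0.15554407928887434 [-0.07882536  0.07920699]
scene lat by z [(0.09, np.float64(-0.032), np.float64(-0.029)), (0.1, np.float64(-0.032), np.float64(-0.028)), (0.11, np.float64(-0.032), np.float64(0.028)), (0.12, np.float64(-0.032), np.float64(0.028)), (0.13, np.float64(-0.032), np.float64(0.027)), (0.14, np.float64(-0.029), np.float64(0.024)), (0.15, np.float64(-0.022), np.float64(0.018))]
(array([0.46582354, 0.27086326]), np.float64(5.522156447360217), np.float64(0.12325858773426751), np.float64(0.15454565850216873), np.float64(0.000516935329615156)) 0.15494477673284324 [-0.07868035  0.08142413]
```

View pics/s5.png

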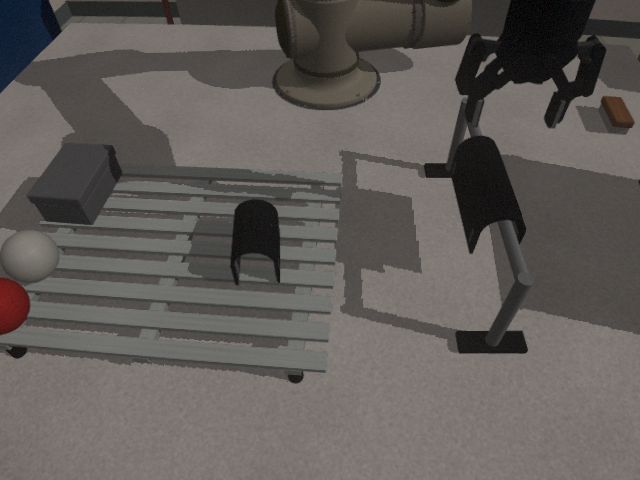

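The final view shows the long guard astride the bar at (488,190), the gripper clear above it, and the short guard in place at (256,242).

```bash
python3 -c "
from h import *
print(job.close_job())"
```

```text
the job is handed in; nothing more can be done
None
```

The forearm guard hangs level astride the drying rail, about midway between the posts; it was lowered onto the bar before release, the shorter guard was left where it stood, and the job is handed in (it returned no verdict).

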